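# Set the slide of the tube gauge to the marked stop

### The job

The slide on the tube gauge's rail is held by a friction brake. With the fingertips press down the rubber pad in the middle of the slide to free it and, keeping it pressed, push the slide along the rail until it is fully home against the marked stop, the one carrying the raised diamond-shaped plate; then let the pad come back up so that the brake holds the slide there. Do not force the slide along with the pad up, do not pick anything up, and leave the other things on the table where they stand.

Things in the scene. Friction and masses are not known exactly. Their poses are not given: they have to be found in the camera images.
- rail: Fixed aluminium slotted rail, 70 wide (x) x 460 long (y) x 32 mm high, lying flat on the table and screwed down. Origin: centre of its underside, on the table. Its own y axis is the direction in which the slide travels, z is up.
- slide_mid (a point): The slide: a painted grey carriage on the rail, 74 mm across, 90 mm long along the rail, with an 18 mm long raised cheek at each end (tops 57 mm above the table) and side bars between them (tops 47 mm above the table). Origin: centre of its underside, 33 mm above the table; axes are the rail's. It meets a stop when this point is 62.5 mm from the stop's origin along the rail.
- pad_mid (a point): Centre of the top of the slide's black rubber pad when up, 50 mm above the table, right above slide_mid; travels with the slide but does not sink with the pad. The pad, 44 mm across x 50 mm long, lies in the 54 mm gap between the cheeks. Shut fingertips fit in the gap and drive the slide by friction on the pad or by bearing on a cheek.
- slide (a joint): Position of the slide along the rail's y axis in m; 0 is mid-rail, positive to the rail's +y. With the brake on it takes about 15 to 25 N to shift; with the pad pressed it moves with about 1 to 2 N.
- press (a joint): How far the pad is pressed down in m: 0 up (brake on), 0.005 fully down. The pad needs about 9 N to begin to move, about 12 N at the bottom; the brake is free from about 1 mm down. It springs back when let go.
- stop_marked: The marked stop: a dark steel block 70 mm across the rail x 35 mm along it x 22 mm high, fixed on top of the rail, with a pin and a level diamond-shaped plate (28 mm sides, 40 mm across corners, 4 mm thick) above it, whose top is 72 mm above the table. Origin: centre of the block's underside, 32 mm above the table. It may be at either end of the rail. Its axes are the rail's.
- stop_plain: The other stop: the same block with nothing on it, its top 54 mm above the table, fixed towards the rail's opposite end. Origin as for the marked stop. Not to be used.
- sleeve: Loose white candle sleeve (tube) standing upright, 30 mm diameter, 70 mm tall, beyond the rail. Origin: centre of its underside. Leave alone.
- lamp_cup: Loose dark steel lamp cup, a 64 mm wide dish with a 26 mm stub, 42 mm tall, on the robot's side of the rail. Origin: centre of its underside. Leave alone.
- screwdriver: Loose screwdriver lying beyond the rail, roughly along it, about 200 mm long. Origin: under its middle. Leave alone.
- flask: Blue drinking flask standing upright, 70 mm diameter, 190 mm tall, to the robot's right of the rail. Origin: centre of its underside. Leave alone.

How it is judged:
By the outcome, as a careful person would: the job done as asked, in the order asked, and still so for the second after the job is handed in, with the robot touching nothing.
It also fails if it takes over 38 s, if anything falls off the work surface, if the arm or the gripper's body presses on something with over 40 N, if the wrist force passes 120 N, or if a joint passes its speed limit or range.

### The arm

A 6-joint arm with a two-finger parallel gripper is mounted at the origin on the work surface. World frame = base frame: x ahead of the robot, y to its left, z up, the work surface at z = 0. Lengths are in m, angles in rad, forces in N, time in s.
With the tool pointing down it reaches from about 0.35 to 0.775 m from the base axis. Payload 7.3 kg.
Tool frame: the origin (TCP) lies between the finger pads; the fingertips stand 8 mm ahead of it and the grasp point (between the pads) lies 11 mm behind it (robot.nose_length is the distance from the TCP to the fingertips, in m); z points along the fingers, y is the line along which they close (so a half turn about z gives the same grasp; the last joint's range is limited). The gripper opens to 92 mm and grips with 3 to 60 N. Pads are 19 mm wide; open, the fingers measure 130 mm over their backs; the gripper's body (75 mm by 190 mm) begins 47 mm behind the grasp point.
Start: joints at [-0.146, 0.342, 1.524, -0, 1.275, -0.146], TCP at [0.525, 0, 0.235] pointing down, gripper open.
Joint ranges: [-2.53, 2.53], [-0.77, 2.02], [0.04, 2.7], [-1, 4.14], [0.28, 2.66], [-3.11, 3.11]. Speed limits (rad/s): [2.57, 2.57, 3.14, 3.14, 3.14, 3.14].

### API

Orientations are given as [roll, pitch, yaw] about the fixed x, y, z axes, in that order (R = Rz(yaw) Ry(pitch) Rx(roll)).
In Python, from cell import robot gives the robot as it stands. The module is installed in compiled form; this text tells all that it offers.
- The arm moves only by the shell command python3 -m jog 'ROWS' [FORCE]. ROWS is JSON, a list that holds one entry, the list of rows, each a list of 5 numbers: the gripper's target within -1 to 1 (fully open at 1, half-way at 0, shut at -1), then the shift along the tool's x, y, z in m, then the turn about the tool's z in rad. A call has 1 to 5 rows; each row is the pose to reach, as a shift and turn from the pose commanded when the call began, along the tool's axes at that moment; what a row does not reach only later rows make up. A row lasts 1/12 s, in which the tool goes at most 41.7 mm and 7.16 degrees, less where a joint would pass 70% of its speed; a pose out of reach is approached as far as the arm can. A call with a gripper value outside its range is refused whole. The fingers move at their own pace and stop on an object; FORCE is the grip in N (left out, the last holds). Time passes only in rows, so rows that repeat a pose let the fingers close. It gives the time, the measured TCP pose, the force, the opening and the grip force at its end, in the units of the state.
- robot.observe(): the state, without advancing time (a new reading comes with each control period).
- robot.read_camera(name): name is "scene" or "side" or "wrist"; returns the picture (480x640x3 uint8, red, green, blue); there is no depth.
- robot.camera_model(name): a dict with "camera_matrix" (3x3 intrinsics, pixels), "position" and "attitude" of the camera in the world; the wrist camera has in their place "mount" (4x4, takes a point from camera to tool coordinates, whose origin is the TCP and whose axes are the flange's). Camera axes: x right, y down, z forward; pixel columns grow to the right and rows downward; lengths in m; the calibration is good to about 2 mm. A picture is of the moment at which its call begins: read the wrist's pose just before it. camera_model takes no time and is no camera call.
- robot.hand_in(): hands the job in; it is judged then, once.
The state is a dict: "time": time; "qpos": joint angles; "qvel": joint speeds; "joint_efforts": joint torques, N m; "tool_pos": TCP position; "tool_rot": TCP orientation; "contact_force": force on the tool from outside, world axes, zero at the start; "torque": the same for the moment, N m; "opening": finger opening in m; "grip_force": force on a finger pad.
Only numpy, scipy, OpenCV 4.12 (cv2) and the standard library are available. Lean on these libraries where they do the work, as an engineer would, in place of code of your own. Each camera call takes 0.05 s, during which the arm holds its last target. There are 200 camera calls.

## Working session

There is one attempt and no reset: what is moved stays moved. The work goes in short steps, Python scripts to look and compute and a shell command to move; the robot and the scene stay as the last step left them, time stands still between calls to the robot, and variables do not carry over. Pictures are saved under pics/ and viewed, at most 10 in all, crops included, and the job is handed in when it is done.

```bash
mkdir -p pics; python3 - <<'E'
from cell import robot
import cv2,numpy as np
for n in("scene","side"):
    im=robot.read_camera(n); cv2.imwrite(f"pics/{n}0.png",im[:,:,::-1]); m=robot.camera_model(n); print(n,m)
print(robot.camera_model("wrist"),robot.observe())
E
```

```text
scene {'camera_matrix': array([[504.94110784,   0.        , 320.36747947],
       [  0.        , 504.94110784, 249.61721043],
       [  0.        ,   0.        ,   1.        ]]), 'position': array([ 1.32467061, -0.22569482,  0.62586932]), 'attitude': array([-2.21995006, -0.00983789,  1.42476755])}
side {'camera_matrix': array([[454.11739201,   0.        , 316.60539415],
       [  0.        , 454.11739201, 237.41360119],
       [  0.        ,   0.        ,   1.        ]]), 'position': array([ 0.48056634, -0.81760132,  0.56518888]), 'attitude': array([-2.19529564,  0.00803433, -0.14577337])}
{'camera_matrix': array([[408.24233095,   0.        , 316.77071005],
       [  0.        , 408.24233095, 241.24543004],
       [  0.        ,   0.        ,   1.        ]]), 'mount': array([[ 8.93045260e-05, -9.61529369e-01, -2.74702138e-01,
         7.35665085e-02],
       [ 9.99998820e-01,  5.07212344e-04, -1.45028047e-03,
        -1.90044481e-05],
       [ 1.53381958e-03, -2.74701684e-01,  9.61528279e-01,
        -1.49035527e-01],
       [ 0.00000000e+00,  0.00000000e+00,  0.00000000e+00,
         1.00000000e+00]])} {'time': 0.1, 'qpos': array([-1.46001850e-01,  3.42646861e-01,  1.52493238e+00, -1.05566329e-05,
        1.27540994e+00, -1.46006897e-01]), 'qvel': array([-0.0001608 , -0.00272392, -0.00306497,  0.00055847,  0.00025783,
        0.00153046]), 'joint_efforts': array([ 1.49919495e-03, -4.32001984e+01, -2.44694173e+01,  7.19219679e-02,
        5.25739230e-02, -9.79429342e-05]), 'tool_pos': array([5.24638896e-01, 7.12216268e-05, 2.34113870e-01]), 'tool_rot': array([-3.14020952e+00, -1.93191214e-04,  1.57080432e+00]), 'contact_force': array([-0.03021956,  1.37433168, -0.22052002]), 'torque': array([0.01575183, 0.05819293, 0.04363072]), 'grip_force': 0.0, 'opening': 0.09185446964941374}
```

View pics/scene0.png

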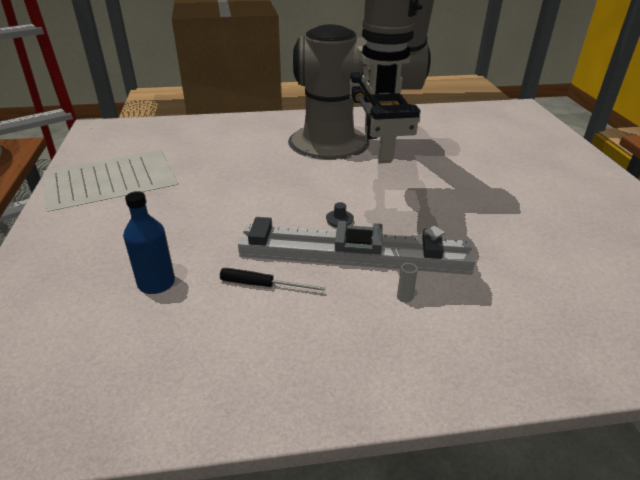

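View pics/side0.png

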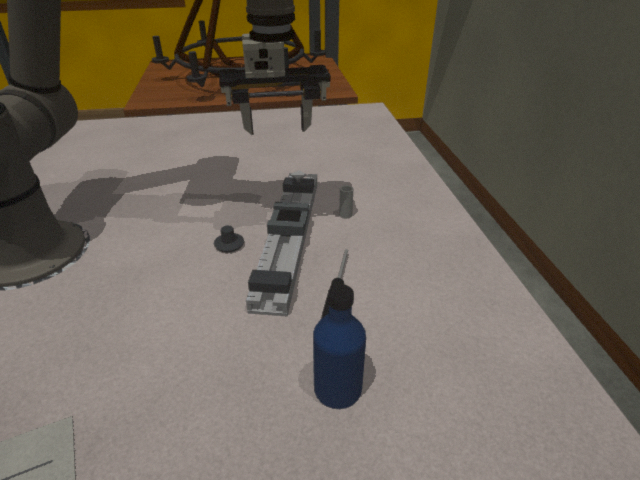

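The scene picture shows the rail with the slide's dark pad at about (360,236), the plain stop at (260,228) and the diamond plate at (434,234), which is the right/+y end. In the side picture the pad is at (290,214), the plain stop at (270,280) and the marked stop at (298,183). I'll measure the points with masks and rays, then check them from above.

```bash
cat > h.py <<'E'
from cell import robot
import numpy as np, cv2
from scipy.spatial.transform import Rotation as Ro
def cam(name,st=None):
    m=robot.camera_model(name);K=m["camera_matrix"]
    if name!="wrist": return K,Ro.from_euler("xyz",m["attitude"]).as_matrix(),np.array(m["position"])
    T=np.eye(4);T[:3,:3]=Ro.from_euler("xyz",st["tool_rot"]).as_matrix();T[:3,3]=st["tool_pos"]
    T=T@m["mount"];return K,T[:3,:3],T[:3,3]
def ray(c,uv):
    K,R,p=c;return p,R@np.linalg.inv(K)@np.array([*uv,1.])
def onz(c,uv,z):
    p,d=ray(c,uv);return p+d*(z-p[2])/d[2]
E
python3 - <<'E'
from h import *
s,d=cam("scene"),cam("side")
for n,a,b,z in(("pad",(360,236),(290,214),.05),("plain",(261,226),(270,277),.054),("diamond",(434,233),(298,179),.072),
 ("cup",(340,207),(228,231),.042)):
    print(n,onz(s,a,z).round(3),onz(d,b,z).round(3))
print("sleeve",onz(s,(407,298),0).round(3),"flask",onz(s,(154,285),0).round(3))
for n in("scene","side"):
    im=cv2.imread(f"pics/{n}0.png")
    c=im[200:300,210:490] if n=="scene" else im[165:320,205:365]
    cv2.imwrite(f"pics/{n}c.png",cv2.resize(c,None,fx=2.8 if n=="scene" else 3.6,fy=2.8 if n=="scene" else 3.6,interpolation=2))
E
```

```text
pad [ 0.541 -0.026  0.05 ] [ 0.538 -0.018  0.05 ]
plain [ 0.487 -0.216  0.054] [ 0.483 -0.218  0.054]
diamond [0.58  0.108 0.072] [0.567 0.09  0.072]
cup [ 0.42  -0.044  0.042] [ 0.409 -0.049  0.042]
sleeve [0.675 0.036 0.   ] flask [ 0.577 -0.424  0.   ]
```

View pics/scenec.png

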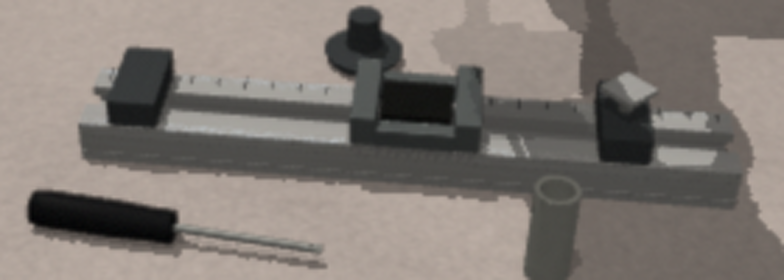

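The crop confirms that the diamond plate is at the right (+y) end and the pad is free between the cheeks. Next is a close look with the wrist camera.

```bash
python3 - <<'E'
from h import *
import pickle
st=robot.observe();im=robot.read_camera("wrist");pickle.dump((st,im),open("w0.pkl","wb"))
cv2.imwrite("pics/w0.png",im[:,:,::-1])
E
```

```text
(no output)
```

View pics/w0.png

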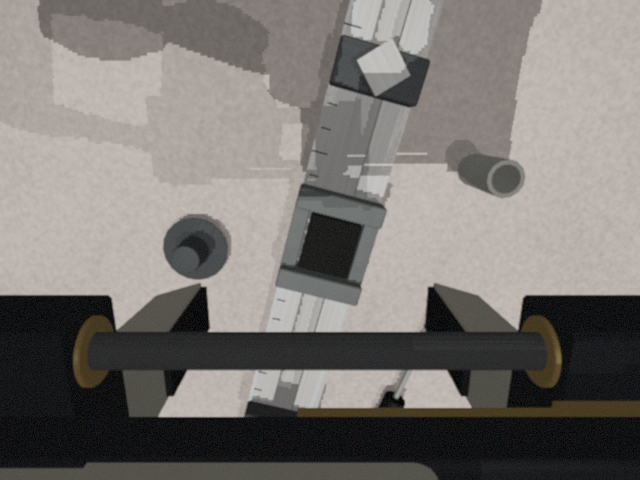

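The wrist picture shows the pad as a dark quad around (332,245), the diamond plate at (384,68), and the marked stop block with its near edge running from (331,83) to (416,106). The cup is on the left and the sleeve on the right, both clear of the rail.

```bash
python3 - <<'E'
from h import *
import pickle
st,im=pickle.load(open("w0.pkl","rb"));c=cam("wrist",st)
g=im.max(axis=2).astype(np.uint8);roi=np.zeros_like(g);roi[195:295,285:380]=1
m=((g<50)&(roi>0)).astype(np.uint8)
ct=max(cv2.findContours(m,0,2)[0],key=cv2.contourArea);r=cv2.minAreaRect(ct);b=cv2.boxPoints(r)
P=np.array([onz(c,p,.05) for p in b]);print(b.round(),P.round(4),"pad",P.mean(0).round(4),[np.linalg.norm(P[i]-P[i-1]).round(4) for i in range(4)])
roi[:]=0;roi[35:100,350:415]=1
m=((g>150)&(roi>0)).astype(np.uint8);ct=max(cv2.findContours(m,0,2)[0],key=cv2.contourArea);b=cv2.boxPoints(cv2.minAreaRect(ct))
D=np.array([onz(c,p,.072) for p in b]);print("dia",b.round(),D.mean(0).round(4),[np.linalg.norm(D[i]-D[i-1]).round(4) for i in range(4)])
v=(D.mean(0)-P.mean(0))[:2];print("dist",np.hypot(*v),"angle from x",np.degrees(np.arctan2(v[1],v[0])))
L=[onz(c,p,.054) for p in((331,83),(416,106))];print("blk edge",L,np.degrees(np.arctan2(*(L[1]-L[0])[[1,0]])))
L=[onz(c,p,.057) for p in((302,185),(385,208),(278,287),(358,304))];print("slide corners",np.round(L,4))
E
```

```text
[[290. 269.]
 [308. 209.]
 [362. 225.]
 [344. 285.]] [[ 0.5005 -0.0463  0.05  ]
 [ 0.5164  0.0065  0.05  ]
 [ 0.5622 -0.0075  0.05  ]
 [ 0.5481 -0.0614  0.05  ]] pad [ 0.5318 -0.0272  0.05  ] [np.float64(0.05), np.float64(0.0551), np.float64(0.0479), np.float64(0.0557)]
dia [[357.  35.]
 [405.  35.]
 [405.  73.]
 [357.  73.]] [0.5689 0.1211 0.072 ] [np.float64(0.0245), np.float64(0.0332), np.float64(0.0245), np.float64(0.034)]
dist 0.1528575110822085 angle from x 75.94340588811933
blk edge [array([0.53460377, 0.10387887, 0.054     ]), array([0.59982843, 0.08738121, 0.054     ])] -14.194452833331496
slide corners [[ 0.5121  0.0272  0.057 ]
 [ 0.5793  0.0086  0.057 ]
 [ 0.4906 -0.0604  0.057 ]
 [ 0.5597 -0.0762  0.057 ]]
```

```bash
python3 -m jog '[[[-1,-0.005,0.002,0.01,-0.12],[-1,-0.01,0.004,0.02,-0.24],[-1,-0.015,0.006,0.03,-0.36],[-1,-0.02,0.008,0.04,-0.48],[-1,-0.025,0.011,0.05,-0.6]]]' 20; python3 -m jog '[[[-1,0,0,0.01,-0.12],[-1,0,0,0.02,-0.24],[-1,0,0,0.03,-0.36],[-1,0,0,0.04,-0.48],[-1,0,0,0.05,-0.6]]]'; python3 -m jog '[[[-1,0,0,0,-0.12],[-1,0,0,0,-0.12],[-1,0,0,0,-0.12],[-1,0,0,0,-0.12]]]'
```

```text
time: 0.57
tool_pos: [0.5358, -0.0252, 0.184]
tool_rot: [-3.141, -0.0, 2.177]
contact_force: [0.3, 0.1, 0.2]
opening: 0.0634
grip_force: 0.0
time: 0.98
tool_pos: [0.5358, -0.025, 0.134]
tool_rot: [-3.142, -0.001, 2.777]
contact_force: [0.3, 0.3, -0.1]
opening: 0.0296
grip_force: 0.0
time: 1.32
tool_pos: [0.5362, -0.025, 0.135]
tool_rot: [3.142, 0.001, 2.887]
contact_force: [-0.5, -0.0, 0.8]
opening: 0.0036
grip_force: 0.0
```

```bash
python3 -m jog '[[[-1,0,0,0.03,0],[-1,0,0,0.04,0],[-1,0,0,0.04,0],[-1,0,0,0.04,0]]]'; python3 - <<'E'
from h import *
a=robot.read_camera("scene")[170:290,250:490,::-1];b=robot.read_camera("side")[100:290,210:370,::-1]
a=cv2.resize(a,None,fx=1.75,fy=1.75,interpolation=2);w=robot.read_camera("wrist")
b=cv2.resize(b,None,fx=2.2,fy=2.2,interpolation=2)
o=np.zeros((480,780,3),np.uint8);o[:a.shape[0],:a.shape[1]]=a;o[:b.shape[0],425:425+b.shape[1]]=b
w=cv2.resize(w,(360,270))[:,:,::-1];o[210:480,:360]=w
cv2.imwrite("pics/chk1.png",o)
E
```

```text
time: 1.65
tool_pos: [0.5357, -0.0249, 0.0946]
tool_rot: [-3.142, -0.001, 2.89]
contact_force: [-0.1, -0.4, -0.3]
opening: 0.0004
grip_force: 0.0
```

View pics/chk1.png

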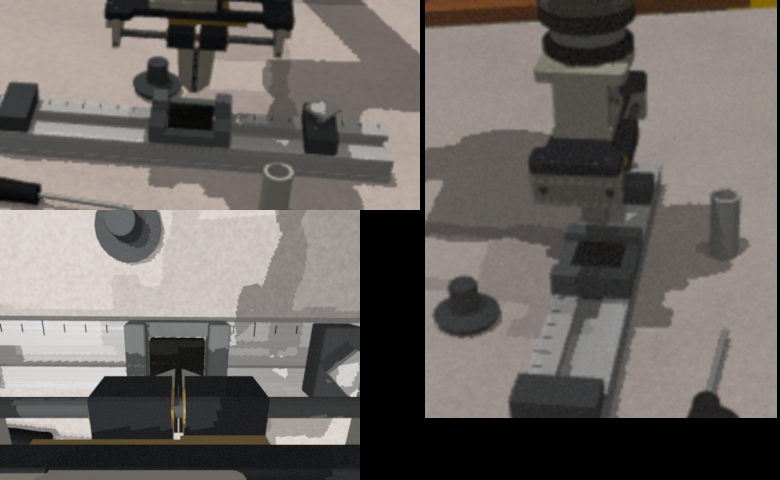

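Before descending, the fingertips are centred over the gap. In the wrist inset the cheeks' inner faces are at columns 149 and 204 and the finger line is at 179, so the next move is straight down.

```bash
python3 -m jog '[[[-1,0,0,0.02,0],[-1,0,0,0.03,0],[-1,0,0,0.034,0],[-1,0,0,0.034,0]]]';python3 -m jog '[[[-1,0,0,0.002,0],[-1,0,0,0.003,0],[-1,0,0,0.004,0],[-1,0,0,0.004,0],[-1,0,0,0.004,0]]]'
```

```text
time: 2.13
tool_pos: [0.5355, -0.0249, 0.0601]
tool_rot: [-3.141, -0.002, 2.891]
contact_force: [-0.5, -0.5, 0.2]
opening: 0.0008
grip_force: 0.0
time: 2.55
tool_pos: [0.5365, -0.0251, 0.0574]
tool_rot: [3.142, 0.001, 2.891]
contact_force: [-0.7, -1.0, 4.3]
opening: 0.0006
grip_force: 2.3
```

```bash
python3 -m jog '[[[-1,0,0,0.001,0],[-1,0,0,0.002,0],[-1,0,0,0.003,0],[-1,0,0,0.003,0],[-1,0,0,0.003,0]]]'
```

```text
time: 2.97
tool_pos: [0.5365, -0.0251, 0.0548]
tool_rot: [3.142, 0.002, 2.891]
contact_force: [-1.8, 0.2, 10.0]
opening: 0.0006
grip_force: 5.0
```

```bash
python3 -m jog '[[[-1,0,0,0.001,0],[-1,0,0,0.0015,0],[-1,0,0,0.0015,0]]]'; python3 -m jog '[[[-1,0,0.002,0,0],[-1,0,0.004,0,0],[-1,0,0.006,0,0],[-1,0,0.008,0,0],[-1,0,0.01,0,0]]]'
```

```text
time: 3.22
tool_pos: [0.5365, -0.0251, 0.0534]
tool_rot: [3.142, 0.002, 2.891]
contact_force: [-2.3, -1.1, 11.0]
opening: 0.0006
grip_force: 5.5
time: 3.63
tool_pos: [0.539, -0.0155, 0.0535]
tool_rot: [-3.141, 0.002, 2.891]
contact_force: [-3.0, -0.6, 11.2]
opening: 0.0003
grip_force: 5.4
```

```bash
python3 -m jog '[[[-1,0,0.003,0,0],[-1,0,0.006,0,0],[-1,0,0.009,0,0],[-1,0,0.012,0,0],[-1,0,0.015,0,0]]]';python3 -m jog '[[[-1,0,0.003,0,0],[-1,0,0.006,0,0],[-1,0,0.009,0,0],[-1,0,0.012,0,0],[-1,0,0.015,0,0]]]'; python3 -m jog '[[[-1,0,0.003,0,0],[-1,0,0.006,0,0],[-1,0,0.009,0,0],[-1,0,0.012,0,0],[-1,0,0.015,0,0]]]'
python3 - <<'E'
from h import *
a=robot.read_camera("scene")[170:290,250:490,::-1];a=cv2.resize(a,None,fx=1.75,fy=1.75,interpolation=2)
st=robot.observe();w=robot.read_camera("wrist")[:,:,::-1]
o=np.zeros((590,640,3),np.uint8);o[:210,:420]=a;o[210:590]=w[100:480]
cv2.imwrite("pics/chk2.png",o)
E
```

```text
time: 4.05
tool_pos: [0.5429, -0.0009, 0.0536]
tool_rot: [-3.141, 0.002, 2.891]
contact_force: [-1.7, -0.8, 11.9]
opening: 0.0004
grip_force: 5.4
time: 4.47
tool_pos: [0.5467, 0.0136, 0.0536]
tool_rot: [-3.142, 0.002, 2.891]
contact_force: [-2.5, -0.7, 10.8]
opening: 0.0004
grip_force: 5.4
time: 4.88
tool_pos: [0.5506, 0.0282, 0.0537]
tool_rot: [3.141, 0.003, 2.891]
contact_force: [-2.0, -0.7, 10.5]
opening: 0.0004
grip_force: 5.4
```

View pics/chk2.png

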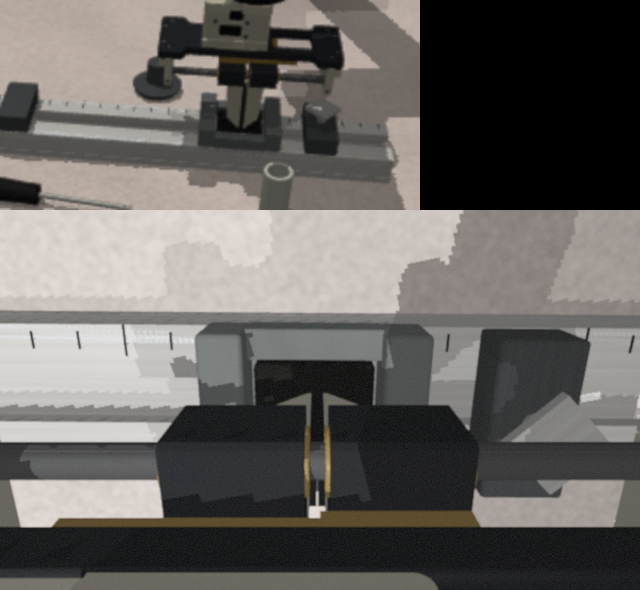

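The picture shows the slide following the fingertips. About 48 px remain to the stop (cheek at column 432, block at 480), which is roughly 20 mm.

```bash
python3 -m jog '[[[-1,0,0.003,0,0],[-1,0,0.006,0,0],[-1,0,0.009,0,0],[-1,0,0.011,0,0],[-1,0,0.013,0,0]]]';python3 -m jog '[[[-1,0,0.001,0,0],[-1,0,0.002,0,0],[-1,0,0.003,0,0],[-1,0,0.004,0,0],[-1,0,0.005,0,0]]]'; python3 -m jog '[[[-1,0,0.001,0,0],[-1,0,0.002,0,0],[-1,0,0.003,0,0],[-1,0,0.003,0,0]]]'
```

```text
time: 5.4
tool_pos: [0.5539, 0.0408, 0.0537]
tool_rot: [3.141, 0.003, 2.891]
contact_force: [-0.4, -0.6, 11.2]
opening: 0.0004
grip_force: 5.4
time: 5.82
tool_pos: [0.5552, 0.0455, 0.0537]
tool_rot: [3.141, 0.003, 2.891]
contact_force: [-0.8, -1.3, 9.9]
opening: 0.0003
grip_force: 5.4
time: 6.15
tool_pos: [0.556, 0.0486, 0.0538]
tool_rot: [3.141, 0.003, 2.891]
contact_force: [-1.9, 0.1, 10.5]
opening: 0.0004
grip_force: 5.4
```

```bash
for i in 1; do python3 -m jog '[[[-1,0,0.001,0,0],[-1,0,0.002,0,0],[-1,0,0.003,0,0],[-1,0,0.003,0,0]]]'; done; python3 -m jog '[[[-1,0,0.001,0,0],[-1,0,0.002,0,0],[-1,0,0.003,0,0],[-1,0,0.003,0,0]]]'
python3 - <<'E'
from h import *
w=robot.read_camera("wrist")[:,:,::-1]
cv2.imwrite("pics/chk3.png",w[180:420,100:640])
E
```

```text
time: 6.48
tool_pos: [0.5567, 0.0515, 0.0538]
tool_rot: [3.141, 0.003, 2.891]
contact_force: [-0.9, 0.3, 11.0]
opening: 0.0007
grip_force: 5.4
time: 6.82
tool_pos: [0.5574, 0.0538, 0.0537]
tool_rot: [-3.141, 0.003, 2.891]
contact_force: [-1.9, -2.8, 9.4]
opening: 0.0004
grip_force: 5.4
```

View pics/chk3.png

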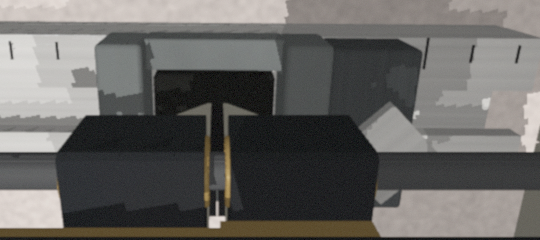

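The crop shows the slide's cheek (column 330) touching the stop block, and a reaction force has started. I'll push a little more to make sure it is fully home.

```bash
python3 -m jog '[[[-1,0,0.001,0,0],[-1,0,0.002,0,0],[-1,0,0.002,0,0],[-1,0,0.002,0,0]]]';python3 -m jog '[[[-1,0,0.001,0,0],[-1,0,0.002,0,0],[-1,0,0.002,0,0],[-1,0,0.002,0,0]]]'
```

```text
time: 7.2
tool_pos: [0.5577, 0.055, 0.0537]
tool_rot: [-3.14, 0.003, 2.891]
contact_force: [-2.2, -6.7, 11.5]
opening: 0.0002
grip_force: 5.4
time: 7.53
tool_pos: [0.5581, 0.0569, 0.0537]
tool_rot: [-3.14, 0.003, 2.891]
contact_force: [-2.3, -5.9, 10.1]
opening: -0.0001
grip_force: 5.4
```

The force has levelled off at the friction limit against the stop, so the slide is home. Lifting straight up.

```bash
python3 -m jog '[[[-1,0,0,-0.002,0],[-1,0,0,-0.005,0],[-1,0,0,-0.01,0],[-1,0,0,-0.025,0],[-1,0,0,-0.04,0]]]';python3 -m jog '[[[-1,0,0,-0.03,0],[-1,0,0,-0.06,0],[-1,-0,0,-0.08,0],[-1,0,0,-0.08,0],[-1,0,0,-0.08,0]]]'
python3 - <<'E'
from h import *
a=robot.read_camera("scene")[170:310,110:490,::-1];a=cv2.resize(a,None,fx=1.6,fy=1.6,interpolation=2)
w=robot.read_camera("wrist")[:,:,::-1]
o=np.zeros((590,640,3),np.uint8);o[:224,:608]=a;o[224:590]=w[:366]
cv2.imwrite("pics/chk4.png",o)
E
```

```text
time: 7.95
tool_pos: [0.5566, 0.0585, 0.092]
tool_rot: [-3.141, -0.002, 2.891]
contact_force: [-0.2, 0.3, -0.5]
opening: 0.0005
grip_force: 0.0
time: 8.37
tool_pos: [0.5577, 0.0585, 0.1732]
tool_rot: [3.141, 0.002, 2.891]
contact_force: [-0.6, -0.7, -0.2]
opening: 0.0003
grip_force: 0.0
```

View pics/chk4.png

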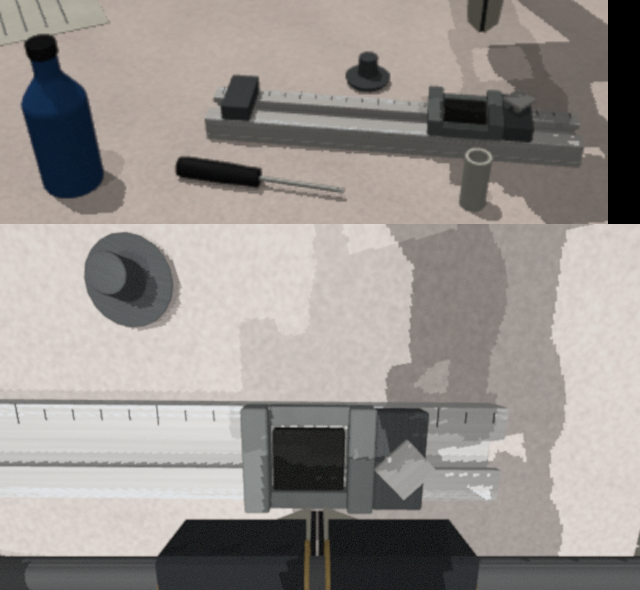

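The picture shows the slide flush against the diamond stop (cheek and block meet at column 375), and the pad is free. The cup, sleeve, screwdriver and flask have not been disturbed, so I'm handing in.

```bash
python3 -c "
from cell import robot
print(robot.hand_in())"
```

```text
the job is handed in; nothing more can be done
None
```

The slide is home against the diamond-marked stop with the pad released, nothing else on the table was touched, and the job is handed in at about 8.5 s; the hand-in returned no verdict.

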